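# Refit a conveyor roller's bearing block: two collars, then the snap-in guard

### The arm

A 7-joint arm with a two-finger parallel gripper is mounted at the origin on the work surface. World frame = base frame: x ahead of the robot, y to its left, z up, the work surface at z = 0. Lengths are in m, angles in rad, forces in N, time in s.
With the tool pointing down it reaches from about 0.425 to 0.875 m from the base axis. Payload 4.7 kg.
Tool frame: the origin (TCP) lies on the centre line of the jaws, within the pads' length; the fingertips stand ahead of it and the grasp point (between the pads) lies 2 mm behind it (nose_length is the z of the fingertips in the tool frame, in m); z points along the fingers, y is the line along which they close (so a half turn about z gives the same grasp; the last joint's range is limited). The gripper opens to 87 mm and grips with 3 to 60 N. Pads are 19 mm wide; open, the fingers measure 117 mm over their backs; the gripper's body (75 mm by 190 mm) begins 51 mm behind the grasp point.
Start: joints at [-1.158, 0.321, -0.07, 1.45, 0.023, 1.371, -0.057], TCP at [0.252, 0.599, 0.24] pointing down, gripper open.
Joint ranges: [-2.86, 2.86], [-0.3, 2.09], [-1.38, 1.24], [0.06, 2.45], [-1.56, 4.7], [0.09, 2.05], [-2.69, 2.69]. Speed limits (rad/s): [2.57, 2.57, 3.14, 3.14, 3.14, 3.14, 3.14].

### API

Orientations are given as a rotation vector (axis times angle).
In Python, from bench import * gives the robot as it stands.
- The arm moves only by the tool send_rows, never from a script. Its arguments are lists of equal length, an entry for each row: "xyz": the shift along the tool's x, y, z in mm, a list of three; "dr": the turn, a rotation vector about the tool's x, y, z in rad, a list of three. A call has exactly 10 rows; each row is the pose to reach, as a shift and turn from the pose commanded when the call began, along the tool's axes at that moment; what a row does not reach only later rows make up. A row lasts 1/12 s, in which the tool goes at most 41.7 mm and 7.16 degrees, less where a joint would pass 70% of its speed; a pose out of reach is approached as far as the arm can. A call with a gripper value outside its range is refused whole. "jaw" is the finger opening in mm, from 0 to 87, set as the call begins (left out, the last holds). The fingers move at their own pace and stop on an object; "grip_force" is the grip in N (left out, the last holds). Time passes only in rows, so rows that repeat a pose let the fingers close, or fill a call up. It gives the time, the measured TCP pose, the force, the opening and the grip force at its end, in the units of the state.
- get_state(): the state, without advancing time (a new reading comes with each control period).
- get_image(name): name is "scene" or "side" or "wrist"; returns the picture (400x640x3 uint8, red, green, blue); there is no depth.
- calibration(name): a dict with "vfov" (degrees; the focal length in pixels is half the picture's height over the tangent of half this angle, whatever the lens; pixels are square), "cx", "cy" (the principal point, pixels), "rvec" (rotation vector, rad) and "tvec" (3), from world to camera coordinates, as OpenCV has them; the wrist camera has in their place "hand_eye" (4x4, takes a point from camera to tool coordinates, whose origin is the TCP and whose axes are the flange's). Camera axes: x right, y down, z forward; pixel columns grow to the right and rows downward; lengths in m; the calibration is good to about 2 mm. A picture is of the moment at which its call begins: read the wrist's pose just before it. calibration takes no time and is no camera call.
- close_job(): hands the job in; it is judged then, once.
The state is a dict: "time": time; "joint_positions": joint angles; "qd": joint speeds; "joint_torque": joint torques, N m; "position": TCP position; "tool_rot": TCP orientation; "ft_force": force on the tool from outside, world axes, zero at the start; "torque": the same for the moment, N m; "grip_width": opening from 0.0 (shut) to 1.0 (fully open); "grip_force": force on a finger pad.
Only numpy, scipy, OpenCV 4.12 (cv2) and the standard library are available. Lean on these libraries where they do the work, as an engineer would, in place of code of your own. Each camera call takes 0.05 s, during which the arm holds its last target. There are 200 camera calls.

### The job

Rebuild the roller bearing block: thread the wide collar down the block's post until it lies fully home on the base plate, then the slim collar fully home on top of it. Then set the grey guard over them, squarely between the two spring bolts, and press it straight down until it snaps in under both bolts, and keep pressing: finish while still holding the guard pushed well down into its sprung rubber pads (at least half of their travel). Leave the other things on the bench where they are.

Things in the scene. Friction and masses are not known exactly. Their poses are not given: they have to be found in the camera images.
- block: Bearing block, fixed to the bench. Origin: centre of its underside, z up, x its short side, y its long side. Steel base plate 70 (x) x 150 (y) x 10 mm, a post at its centre, a catch at each y end. Two black rubber pads, 50 (x) x 12 (y) mm, centred 45 mm either side in y, tops at z = 18 mm. Beside the post towards +x and -x is free for fingers.
- post_tip (a point): Tip of the block's upright steel post, 54 mm above the block's origin. The post is 16 mm in diameter from the base plate (z = 10 mm) up to 46 mm, then a cone narrowing to 8 mm diameter at the tip.
- catch_left (a point): Centre of the top of the block's +y catch housing, 45 mm above the block's origin. Aluminium, 34 (x) x 19 (y) mm, spanning 54 to 73 mm from the block's centre; a spring bolt juts from it inward over a rubber pad.
- catch_right (a point): The same for the catch housing at the block's -y end.
- wide_collar: Loose steel ring lying flat, outside diameter 46 mm, bore 20 mm, height 16 mm, about 0.16 kg. Origin: centre of its underside, z along the bore. Fully home: underside at z = 10 mm of the block.
- slim_collar: Loose steel ring lying flat, outside diameter 34 mm, bore 20 mm, height 16 mm, about 0.08 kg. Origin: centre of its underside, z along the bore. Fully home on the wide collar: underside at z = 26 mm of the block.
- guard: Grey plastic guard, an upside-down U, open at +x and -x, 0.15 kg, 50 (x) x 100 (y) x 80 (z) mm, the same turned half round. Origin: centre of its underside. End walls at y = +-40 mm, flanges 4 mm thick at their feet reach out to y = +-50 mm. Fitted: axes along the block's (either way round), centred within 3 mm, flanges on the pads, origin 18 mm above the block's. It clears post and collars.
- guard_grip (a point): Centre of the top of the guard's grip ridge, 80 mm above the guard's origin. Ridge 14 mm wide (guard's x), 46 mm long (y), 28 mm tall; below it the top plate, 50 x 84 mm. Grip it across x.
- bolt_left (a joint): Latch bolt of the +y catch: 0 = out (tip 46 mm from the block's centre, underside at z = 24 mm), to 0.009 m as it is pushed back. Top slopes 65 degrees, z = 27 mm at the tip to 44 mm. Guard flanges drive both bolts back about 4 mm with 7 to 13 N of push in all. The push drops when the guard's origin is about 26 mm above the block's; press on: at 20 mm the bolts spring out over the flanges.
- bolt_right (a joint): The same for the -y catch.
- pad (a joint): How far the two rubber pads (moving as one) are pushed down: 0 = up, 0.006 m = bottomed. About 1.5 N starts them, then 1.5 N per mm: 6 N holds them half way, 10.5 N bottoms them, counting the guard's own weight (about 1.5 N), which alone hardly moves them.
- tape_roll: Bystander: cardboard-brown tape roll lying flat, 94 mm diameter, 48 mm high. Origin: centre of its underside.
- marker: Bystander: black marker pen, 122 x 15 x 15 mm, lying along its x. Origin: middle of its underside.
- wrench: Bystander: steel wrench 170 mm long lying along its x. Origin: about the middle of its underside.
- spray_bottle: Bystander: white spray bottle, 72 mm diameter, 195 mm high. Origin: centre of its underside.
- tape_gun: Bystander: tape dispenser with a handle, about 230 x 54 x 90 mm, long along its x. Origin: underside, below its roll.

How it is judged:
By the outcome, as a careful person would: the job done as asked, in the order asked, and still so for the second after the job is handed in, while the arm keeps its last pose, push and grip.
It also fails if it takes over 72 s, if anything falls off the work surface, if the arm or the gripper's body presses on something with over 40 N, if the wrist force passes 120 N, or if a joint passes its speed limit or range.

## Working session

There is one attempt and no reset: what is moved stays moved. The work goes in short steps, Python scripts to look and compute and a tool call to move; the robot and the scene stay as the last step left them, time stands still between calls to the robot, and variables do not carry over. Pictures are saved under pics/ and viewed, at most 10 in all, crops included, and the job is handed in when it is done.

Besides the shell and the picture viewer there is one more tool, called as name(argument=value, ...) on one line, values as JSON. send_rows: Moves the arm, as the interface text tells. Its arguments: {"type":"object","properties":{"xyz":{"type":"array"},"dr":{"type":"array"},"jaw":{"type":"number"},"grip_force":{"type":"number"}},"required":["xyz","dr"]}

```bash
ls; mkdir -p pics; python3 - <<'E'
from bench import *
import cv2
print(get_state())
for n in("scene","side","wrist"):
    print(n,calibration(n))
    cv2.imwrite(f"pics/{n}0.png",get_image(n)[:,:,::-1])
import numpy as np
a=cv2.imread("pics/scene0.png");b=cv2.imread("pics/side0.png")
E
```

```text
pics
{'time': 0.0, 'joint_positions': array([-1.15790642,  0.32178863, -0.07011188,  1.45168652,  0.0225864 ,
        1.37079003, -0.05686505]), 'qd': array([ 1.49474587e-03, -1.28601629e-03,  4.22700296e-04, -3.05867500e-04,
        1.83069674e-05, -1.38291356e-03, -8.80413760e-04]), 'joint_torque': array([ 8.25380466e-04, -4.91289139e+01, -4.03392361e-01, -3.12528312e+01,
       -6.38298341e-02,  4.39305918e-02,  1.84798878e-04]), 'position': array([0.25221811, 0.59850084, 0.23847823]), 'tool_rot': array([-6.22079179e-01, -3.07908191e+00,  2.92393791e-03]), 'ft_force': array([-0.08642041, -0.87862292, -0.03164548]), 'torque': array([-0.05021829,  0.07355303, -0.00249788]), 'grip_force': 0.0, 'grip_width': 0.9986436286809038}
scene {'vfov': 43.27006343158287, 'cx': 320.0297718980642, 'cy': 202.44867246890172, 'rvec': array([ 2.13344611,  1.25736261, -0.45047723]), 'tvec': array([-0.24742191, -0.35225408,  2.07437187])}
side {'vfov': 52.52296938448074, 'cx': 316.2323540076625, 'cy': 198.61817253461612, 'rvec': array([ 0.47720047, -2.783717  ,  1.02498214]), 'tvec': array([0.53476912, 0.22359294, 1.11332262])}
wrist {'vfov': 68.97593744123245, 'cx': 319.9293924267983, 'cy': 200.3011066810255, 'hand_eye': array([[-2.57062965e-04, -9.53043120e-01, -3.02834519e-01,
         8.46272204e-02],
       [ 9.99999952e-01, -2.97568200e-04,  8.76134380e-05,
        -2.77336291e-04],
       [-1.73613307e-04, -3.02834482e-01,  9.53043150e-01,
        -1.44348545e-01],
       [ 0.00000000e+00,  0.00000000e+00,  0.00000000e+00,
         1.00000000e+00]])}
```

View pics/scene0.png

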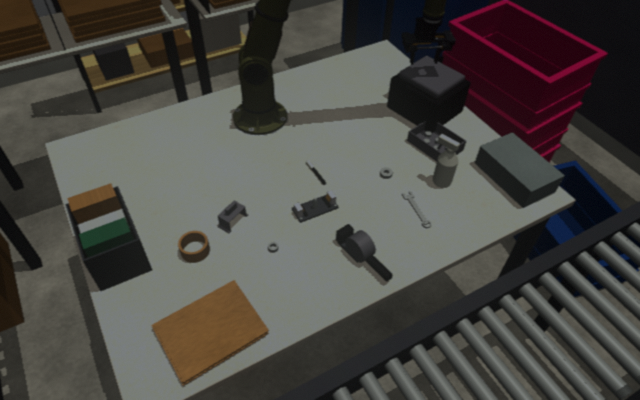

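View pics/side0.png

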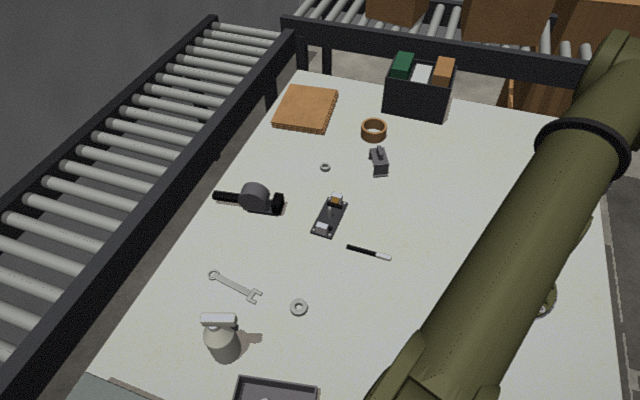

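The scene view shows the wide collar near (386,173), slim collar (273,247), block (315,207) and guard (232,215). In the side view they are at (299,307), (325,167), (329,215) and (379,161).

```bash
cat > h.py <<'E'
import numpy as np, cv2
from scipy.spatial.transform import Rotation as R
from bench import *
def cam(name, st=None):
    c=calibration(name); f=200/np.tan(np.radians(c["vfov"]/2)); K=np.array([[f,0,c["cx"]],[0,f,c["cy"]],[0,0,1]])
    if name=="wrist":
        H=np.array(c["hand_eye"]); Rt=R.from_rotvec(st["tool_rot"]).as_matrix()
        return K, Rt@H[:3,:3], Rt@H[:3,3]+st["position"]
    Rw=R.from_rotvec(c["rvec"]).as_matrix()
    return K, Rw.T, -Rw.T@c["tvec"]
def ray(cm,uv):
    K,A,o=cm; d=A@np.linalg.inv(K)@np.array([uv[0],uv[1],1.]); return o,d/np.linalg.norm(d)
def plane(cm,uv,z):
    o,d=ray(cm,uv); return o+d*(z-o[2])/d[2]
def tri(rs):
    A=sum(np.eye(3)-np.outer(d,d) for o,d in rs); b=sum((np.eye(3)-np.outer(d,d))@o for o,d in rs)
    return np.linalg.solve(A,b)
def proj(cm,p):
    K,A,o=cm; q=K@A.T@(np.asarray(p)-o); return q[:2]/q[2]
def snap(tag):
    st=get_state(); im=get_image("wrist")[:,:,::-1].copy(); cv2.imwrite(f"pics/{tag}.png",im); np.savez(f"pics/{tag}.npz",position=st["position"],tool_rot=st["tool_rot"]); return st,im
def load(tag): return dict(np.load(f"pics/{tag}.npz")), cv2.imread(f"pics/{tag}.png")
def move(st,p,yaw=None):
    """tool-frame shift (mm) to world p, and dr to point straight down with tool y at world angle yaw (mod pi)"""
    Rt=R.from_rotvec(st["tool_rot"]); s=Rt.inv().apply(np.asarray(p)-st["position"])*1000
    M=Rt.as_matrix(); cur=np.arctan2(M[1,1],M[0,1])
    if yaw is None: yaw=cur
    yaw=cur+(yaw-cur+np.pi/2)%np.pi-np.pi/2
    y=np.array([np.cos(yaw),np.sin(yaw),0]); z=np.array([0,0,-1.]); x=np.cross(y,z)
    dr=(Rt.inv()*R.from_matrix(np.c_[x,y,z])).as_rotvec()
    return s.round(1),dr.round(4)
E
python3 - <<'E'
from h import *
S,D=cam("scene"),cam("side")
for n,a,b,z in[("wide",(386,173),(299,307),.012),("slim",(273,247),(325,167),.012),("block",(315,207),(329,215),.02),("guard",(232,215),(379,161),.04),("roll",(194,246),(374,130),.03),("spray",(445,170),(222,340),.1),("gun",(362,250),(255,197),.03)]:
    print(n,plane(S,a,z).round(3),plane(D,b,z).round(3),tri([ray(S,a),ray(D,b)]).round(3))
st=get_state(); print(R.from_rotvec(st["tool_rot"]).as_matrix().round(3))
E
```

```text
wide [0.525 0.267 0.012] [0.518 0.272 0.012] [0.52  0.27  0.006]
slim [ 0.629 -0.244  0.012] [ 0.622 -0.239  0.012] [ 0.625 -0.243  0.007]
block [ 0.551 -0.046  0.02 ] [ 0.54  -0.038  0.02 ] [ 0.543 -0.043  0.012]
guard [ 0.464 -0.314  0.04 ] [ 0.45  -0.298  0.04 ] [ 0.452 -0.311  0.026]
roll [ 0.517 -0.467  0.03 ] [ 0.509 -0.461  0.03 ] [ 0.511 -0.467  0.024]
spray [0.677 0.398 0.1  ] [0.634 0.442 0.1  ] [0.649 0.431 0.059]
gun [ 0.787 -0.006  0.03 ] [ 0.783 -0.023  0.03 ] [ 0.785 -0.013  0.036]
[[-0.922  0.388 -0.   ]
 [ 0.388  0.922 -0.001]
 [-0.    -0.001 -1.   ]]
```

View pics/wrist0.png

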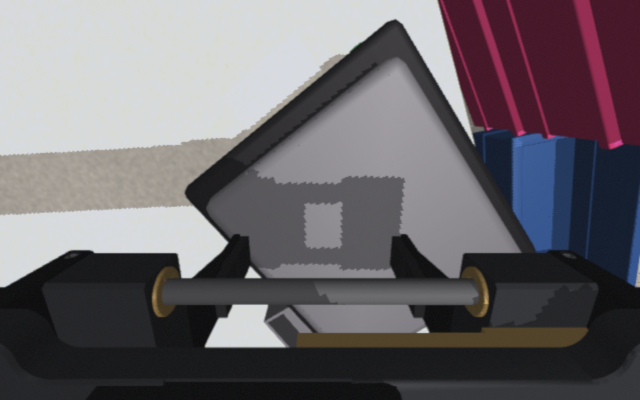

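The wrist view shows only the grey box near the start pose and the fingers at the bottom (rows 240 and below). I'll move over the wide collar.

send_rows(xyz=[[-37, -20, 0], [-75, -40, 0], [-112, -60, 0], [-150, -80, 0], [-188, -100, 0], [-225, -120, 0], [-263, -140, 0], [-300, -160, 0], [-338, -180, 0], [-375, -199, 0]], dr=[[0, 0, 0], [0, 0, 0], [0, 0, 0], [0, 0, 0], [0, 0, 0], [0, 0, 0], [0, 0, 0], [0, 0, 0], [0, 0, 0], [0, 0, 0]], jaw=87)

```text
time: 0.98
position: [0.5164, 0.2741, 0.2395]
tool_rot: [-0.622, -3.079, -0.0]
ft_force: [0.4, 0.4, -0.9]
grip_width: 1.0
grip_force: 0.0
```

```bash
python3 - <<'E'
from h import *
import bench
print([n for n in dir(bench) if n[0]!='_'], getattr(bench,'nose_length',None), calibration("wrist").keys())
st,im=snap("w1"); print(st["position"],st["tool_rot"],st["time"])
S,D=cam("scene"),cam("side")
for z in(.01,):
  for c,a,b in((S,(294,213),(338,203)),(D,(321,233),(339,200))):
    d=plane(c,b,z)-plane(c,a,z); print(np.degrees(np.arctan2(d[1],d[0])),np.linalg.norm(d))
E
```

```text
['MotionError', 'calibration', 'close_job', 'get_image', 'get_state', 'nose_length'] 0.017 dict_keys(['vfov', 'cx', 'cy', 'hand_eye'])
[0.51644845 0.27413461 0.23954681] [-6.22165229e-01 -3.07927775e+00 -1.70871319e-04] 0.9833
78.09179869847935 0.15910737907932196
-94.59266070015896 0.14183716150475775
```

View pics/w1.png

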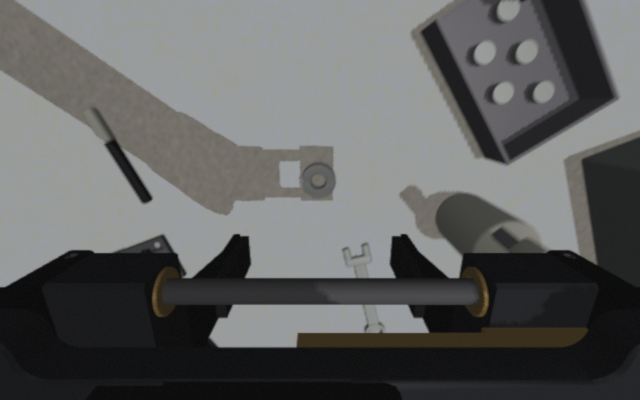

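The wide collar is at about (318,181) in the wrist picture, 36 px wide, in the gripper's shadow.

```bash
cat >> h.py <<'E'
def ring(im,cm,uv,z,r,thr=None):
    """outline of dark blob near uv -> centre px, size, world at z"""
    g=cv2.GaussianBlur(cv2.cvtColor(im,cv2.COLOR_BGR2GRAY),(3,3),0); u,v=map(int,uv)
    x0,y0=max(u-r,0),max(v-r,0); w=g[y0:v+r,x0:u+r]
    if thr is None: thr,_=cv2.threshold(w,0,255,cv2.THRESH_OTSU)
    m=(w<thr).astype(np.uint8)
    cs,_=cv2.findContours(m,cv2.RETR_EXTERNAL,cv2.CHAIN_APPROX_NONE); c=max(cs,key=cv2.contourArea)
    (cx,cy),ax,an=cv2.fitEllipse(c); p=(cx+x0,cy+y0)
    return np.round(p,1),np.round(ax,1),thr,plane(cm,p,z)
E
python3 - <<'E'
from h import *
st,im=load("w1"); cm=cam("wrist",st)
print(np.c_[cv2.cvtColor(im,cv2.COLOR_BGR2GRAY)[181,292:345:2]].T)
for t in(None,100,115,125):
    p=ring(im,cm,(318,181),.014,26,t); print(p)
print(move(st,[*p[3][:2],.12],np.radians(-4)))
E
```

```text
[[156 156 155 152 114 116  96  97  95  84 100 111 112 113 114 112 103  83
   98  97  97  97 138 155 155 155 155]]
(array([313.7, 176.6]), array([45.9, 51. ]), 127.0, array([0.51377656, 0.26626618, 0.014     ]))
(array([318., 179.]), array([31.4, 36. ]), 100, array([0.51882899, 0.27012342, 0.014     ]))
(array([313.5, 176.1]), array([45.2, 49.1]), 115, array([0.51307712, 0.26623711, 0.014     ]))
(array([313.7, 176.6]), array([45.9, 50.9]), 125, array([0.51377317, 0.26624562, 0.014     ]))
(array([ -0.6,  -8.3, 119.5]), array([ 0.0000e+00, -2.0000e-04,  1.2419e+00]))
```

send_rows(xyz=[[-1, -1, 12], [-2, -2, 24], [-3, -3, 36], [-4, -4, 48], [-4, -4, 60], [-4, -4, 72], [-4, -4, 84], [-4, -4, 96], [-4, -4, 108], [-4, -4, 120]], dr=[[0, 0, 0.12], [0, 0, 0.245], [0, 0, 0.37], [0, 0, 0.495], [0, 0, 0.62], [0, 0, 0.745], [0, 0, 0.87], [0, 0, 0.995], [0, 0, 1.12], [0, 0, 1.24]])

```text
time: 1.87
position: [0.5174, 0.2709, 0.1187]
tool_rot: [-2.302, -2.138, 0.001]
ft_force: [0.5, -0.7, -0.3]
grip_width: 1.001
grip_force: 0.0
```

```bash
python3 - <<'E'
from h import *
st,im=snap("w2"); cm=cam("wrist",st)
print(st["position"],st["joint_positions"].round(2),proj(cm,[.519,.269,.016]))
p0=proj(cm,[.519,.269,.016])
print(cv2.cvtColor(im,cv2.COLOR_BGR2GRAY)[int(p0[1]),270:375:3])
for t in(None,100,120,135):
    p=ring(im,cm,p0,.016,42,t); print(p)
print(move(st,[*p[3][:2],.02],np.radians(-4)))
E
```

```text
[0.5174106  0.27093547 0.11870196] [-0.79  0.27  0.31  1.78 -0.09  1.11 -0.53] [322.974019   207.80947664]
[138 137 139 140 138 138 138 138 139 137 110 128 130 130 122  76 138 138
 137 138 136  65 109 130 125 130 121 138 136  99  98  98 100 101 101]
(array([322.4, 227.1]), array([47.6, 93.3]), 115.0, array([0.51718698, 0.25035685, 0.016     ]))
(array([324.8, 212.5]), array([16.3, 48.1]), 100, array([0.52028764, 0.26443329, 0.016     ]))
(array([322.7, 219.9]), array([71.6, 82. ]), 120, array([0.51794628, 0.25742492, 0.016     ]))
(array([322.5, 218. ]), array([74.8, 84.5]), 135, array([0.51785878, 0.25927068, 0.016     ]))
(array([-11.6,   1.4,  98.7]), array([-0.0004,  0.0002, -0.0042]))
```

View pics/w2.png

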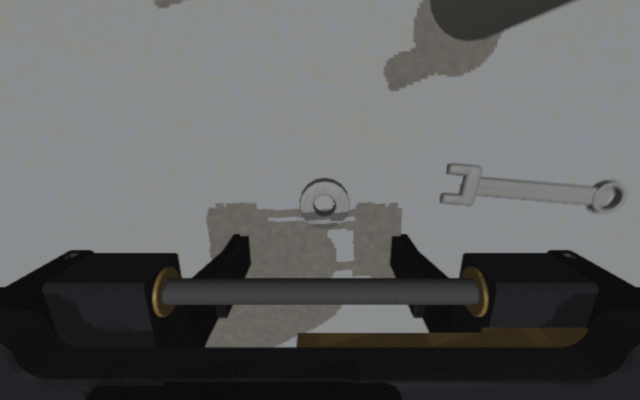

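The top face of the wide collar is centred at about (324.5,204) here, within about 3 mm of the TCP. I'll descend with the jaw at 62, then grip.

send_rows(xyz=[[0, 1, 20], [1, 2, 40], [1.5, 2.5, 60], [1.5, 2.5, 75], [1.5, 2.5, 88], [1.5, 2.5, 95], [1.5, 2.5, 98], [1.5, 2.5, 98], [1.5, 2.5, 98], [1.5, 2.5, 98]], dr=[[0, 0, 0], [0, 0, 0], [0, 0, 0], [0, 0, 0], [0, 0, 0], [0, 0, 0], [0, 0, 0], [0, 0, 0], [0, 0, 0], [0, 0, 0]], jaw=62, grip_force=25)

```text
time: 2.75
position: [0.5212, 0.2725, 0.0227]
tool_rot: [2.295, 2.145, 0.003]
ft_force: [-0.2, 0.1, -0.2]
grip_width: 0.713
grip_force: 0.0
```

send_rows(xyz=[[0, 0, 0], [0, 0, 0], [0, 0, 0], [0, 0, 0], [0, 0, 0], [0, 0, 0], [0, 0, -20], [0, 0, -50], [0, 0, -85], [0, 0, -120]], dr=[[0, 0, 0], [0, 0, 0], [0, 0, 0], [0, 0, 0], [0, 0, 0], [0, 0, 0], [0, 0, 0], [0, 0, 0], [0, 0, 0], [0, 0, 0]], jaw=30)

```text
time: 3.58
position: [0.5194, 0.2715, 0.1417]
tool_rot: [-2.296, -2.144, 0.004]
ft_force: [0.1, -0.2, -0.6]
grip_width: 0.521
grip_force: 25.0
```

send_rows(xyz=[[-30, 4, -20], [-65, 9, -40], [-102, 14, -55], [-140, 19, -70], [-178, 24, -80], [-216, 29, -90], [-254, 34, -95], [-290, 40, -98], [-325, 45, -98], [-350, 47, -98]], dr=[[0, 0, 0], [0, 0, 0], [0, 0, 0], [0, 0, 0], [0, 0, 0], [0, 0, 0], [0, 0, 0], [0, 0, 0], [0, 0, 0], [0, 0, 0]])

```text
time: 4.42
position: [0.5431, -0.0845, 0.2397]
tool_rot: [2.299, 2.14, -0.001]
ft_force: [-0.0, -0.5, -1.4]
grip_width: 0.519
grip_force: 25.0
```

```bash
python3 - <<'E'
from h import *
st,im=snap("w3"); cm=cam("wrist",st)
print(st["position"],st["tool_rot"],st["qd"].round(2),proj(cm,[.543,-.043,.054]))
E
```

```text
[ 0.54305968 -0.08445344  0.23966945] [ 2.29857822e+00  2.13980992e+00 -8.48114970e-04] [ 0.34  0.12  0.23 -0.08 -0.1   0.02  0.59] [318.00052738 147.21695924]
```

View pics/w3.png

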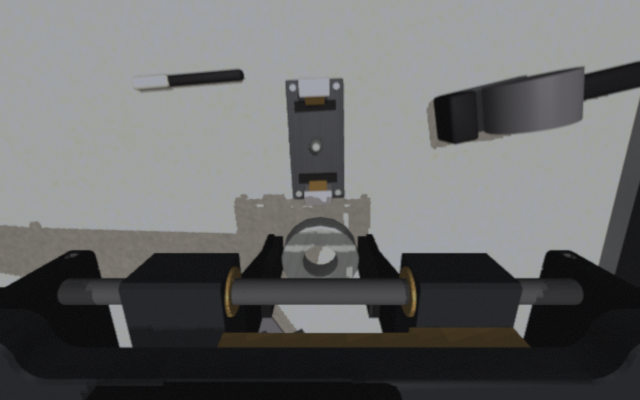

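The block is seen with its post tip near (316,147) and plate corners near (286,80), (342,79), (344,198), (292,199). I'll enlarge it for precise points.

```bash
python3 - <<'E'
from h import *
st,im=load("w3")
c=cv2.resize(im[70:220,265:365],None,fx=4,fy=4,interpolation=cv2.INTER_CUBIC)
c=cv2.convertScaleAbs(c,alpha=1.4)
for i in range(0,100,10): cv2.line(c,(i*4,0),(i*4,5),(0,0,255),1)
for i in range(0,150,10): cv2.line(c,(0,i*4),(5,i*4),(0,0,255),1)
cv2.imwrite("pics/w3c.png",c)
E
```

```text
(no output)
```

View pics/w3c.png

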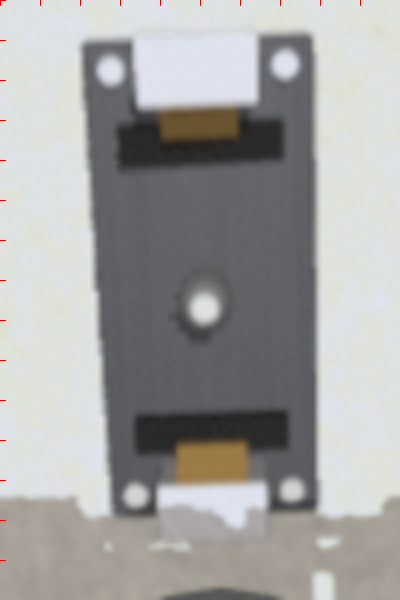

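```bash
python3 - <<'E'
from h import *
st,im=load("w3"); cm=cam("wrist",st)
f=lambda x,y,z: plane(cm,(265+x/4,70+y/4),z)
tip=f(204,308,.054); C=[f(*p,.010) for p in((83,43),(312,36),(317,509),(113,516))]
scr=[f(*p,.011) for p in((111,70),(285,64),(292,490),(135,495))]
print("tip",tip,"corner mean",np.mean(C,0),"screws",np.mean(scr,0))
for Q in(C,scr):
  for a,b in((3,0),(2,1),(0,1),(3,2)):
    d=Q[b]-Q[a]; print(np.degrees(np.arctan2(d[1],d[0])).round(2),np.linalg.norm(d).round(4))
S,D=cam("scene"),cam("side")
# collar in hand: top-rim pixels
print(proj(cm,st["position"]+np.array([0,0,-.007])))
E
```

```text
tip [ 0.5407754  -0.04259741  0.054     ] corner mean [ 0.5410803  -0.04271683  0.01      ] screws [ 0.54089484 -0.04290969  0.011     ]
87.76 0.1478
87.92 0.1473
-2.49 0.0682
-2.07 0.0686
87.73 0.1326
87.87 0.1325
-2.27 0.0521
-2.22 0.0524
[321.59585502 258.65648419]
```

```bash
python3 - <<'E'
from h import *
st,im=load("w3"); g=cv2.cvtColor(im,cv2.COLOR_BGR2GRAY); 
print(g[208:282,321]); print(g[250,278:366:2]); print(g[258,278:366:2])
K,_,_=cam("wrist",st); H=np.array(calibration("wrist")["hand_eye"])
def pt(p): q=K@(H[:3,:3].T@(np.array(p)-H[:3,3])); return (q[:2]/q[2]).round(1)
for e in(0,-.003):
  for zt in(.0065,.0225): print(e,zt,[pt((e+dx,dy,zt)) for dx,dy in((.023,0),(.010,0),(-.010,0),(0,.023),(0,-.023),(0,.01))])
E
```

```text
[111 112 112 113 113 113 114 114 104  73  64  63  62  65  67  67  71  97
 140 159 156 150 147 144 134 120 100  97  98  97  98  96  97  96  97  97
  98 107 114 119 117 123 140 156 159 160 161 161 162 161 161 160 161 161
 160 148 100  59  52  50  52  54  54  55  55  56  56  61  74  87  51  33
  39  43]
[ 16  14  32 113 135 137 140 142 144 145 145 134 128 132 133 112 114 113
 111 112 114 128 154 160 161 161 160 153 135 136 141 143 142 142 142 135
 131 129 128  80  21  13  18  16]
[ 15  20  80  98  99  98  95  97  98  98  98  93  82  49  70 109 114 116
 116 114 142 161 161 160 161 161 160 150  67  55  89  96  96  97  98  95
  95  97  99  97  72  16  19  14]
0 0.0065 [array([321.7, 222.3]), array([321.6, 243.5]), array([321.6, 274.2]), array([361.2, 259.1]), array([282. , 259.1]), array([338.8, 259.1])]
0 0.0225 [array([321.5, 212.4]), array([321.5, 232.1]), array([321.4, 260.6]), array([357.8, 246.6]), array([285.1, 246.6]), array([337.3, 246.6])]
-0.003 0.0065 [array([321.7, 227.2]), array([321.6, 248.2]), array([321.6, 278.6]), array([361. , 263.7]), array([282.2, 263.7]), array([338.7, 263.7])]
-0.003 0.0225 [array([321.5, 217. ]), array([321.5, 236.5]), array([321.4, 264.8]), array([357.6, 250.8]), array([285.3, 250.9]), array([337.2, 250.8])]
```

```bash
python3 - <<'E'
from h import *
st=get_state(); print(st["position"],st["qd"].round(3))
print(move(st,[.5411,-.0407,.095],np.radians(-2.2)))
E
```

```text
[ 0.54234528 -0.09016662  0.23966509] [-0.026 -0.015 -0.023  0.016  0.011  0.014 -0.121]
(array([ 49.9,  -5.2, 144.4]), array([ 0.0004,  0.0047, -0.0395]))
```

send_rows(xyz=[[10, -1, 20], [20, -2, 42], [30, -3, 65], [40, -4, 88], [46, -5, 108], [50, -5, 125], [50, -5, 136], [50, -5, 143], [50, -5, 144], [50, -5, 144]], dr=[[0, 0, -0.01], [0, 0, -0.02], [0, 0, -0.03], [0, 0, -0.038], [0, 0, -0.038], [0, 0, -0.038], [0, 0, -0.038], [0, 0, -0.038], [0, 0, -0.038], [0, 0, -0.038]])

```text
time: 5.3
position: [0.542, -0.0305, 0.0957]
tool_rot: [2.255, 2.187, -0.0]
ft_force: [0.4, -0.4, -1.8]
grip_width: 0.518
grip_force: 25.0
```

```bash
python3 - <<'E'
from h import *
st,im=snap("w4"); print(st["position"],st["qd"].round(3))
print(move(st,[.5411,-.0407,.036],np.radians(-2.2)))
cv2.imwrite("pics/w4c.png",cv2.resize(im[100:300,240:400],None,fx=3,fy=3,interpolation=cv2.INTER_CUBIC))
cm=cam("wrist",st); print(proj(cm,[.541,-.0427,.054]))
E
```

```text
[ 0.54204776 -0.03054017  0.09571246] [ 0.001 -0.016  0.002 -0.018  0.002  0.004 -0.002]
(array([-10.2,  -0.6,  59.7]), array([0.    , 0.0003, 0.0077]))
[320.34449929 249.86773563]
```

View pics/w4c.png

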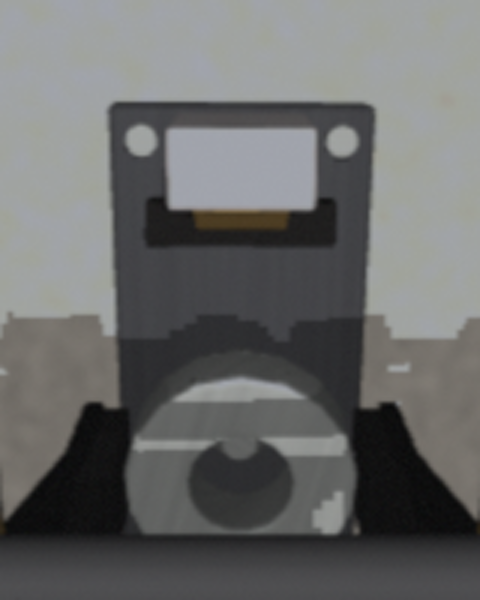

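The post tip (320,248) shows inside the bore, laterally aligned. The collar is 10 mm too far in +y, so I'll shift it and then descend.

send_rows(xyz=[[-6, -0.5, 4], [-10, -0.5, 8], [-10, -0.5, 10], [-10, -0.5, 12], [-10, -0.5, 17], [-10, -0.5, 23], [-10, -0.5, 29], [-10, -0.5, 34], [-10, -0.5, 38], [-10, -0.5, 38]], dr=[[0, 0, 0.004], [0, 0, 0.008], [0, 0, 0.008], [0, 0, 0.008], [0, 0, 0.008], [0, 0, 0.008], [0, 0, 0.008], [0, 0, 0.008], [0, 0, 0.008], [0, 0, 0.008]])

```text
time: 6.18
position: [0.5403, -0.0399, 0.0564]
tool_rot: [-2.262, -2.178, 0.002]
ft_force: [-0.9, 0.3, -1.3]
grip_width: 0.521
grip_force: 25.0
```

send_rows(xyz=[[0, 0.3, 4], [0, 0.3, 8], [0, 0.3, 12], [0, 0.3, 15], [0, 0.3, 18], [0, 0.3, 20], [0, 0.3, 21], [0, 0.3, 22], [0, 0.3, 22], [0, 0.3, 22]], dr=[[0, 0, 0], [0, 0, 0], [0, 0, 0], [0, 0, 0], [0, 0, 0], [0, 0, 0], [0, 0, 0], [0, 0, 0], [0, 0, 0], [0, 0, 0]])

```text
time: 7.02
position: [0.5416, -0.04, 0.0357]
tool_rot: [2.263, 2.179, 0.0]
ft_force: [-0.8, 0.2, -0.9]
grip_width: 0.523
grip_force: 25.0
```

send_rows(xyz=[[0, 0, 0.5], [0, 0, 1], [0, 0, 1.5], [0, 0, 2], [0, 0, 2.5], [0, 0, 2.5], [0, 0, 2.5], [0, 0, 2.5], [0, 0, 2.5], [0, 0, 2.5]], dr=[[0, 0, 0], [0, 0, 0], [0, 0, 0], [0, 0, 0], [0, 0, 0], [0, 0, 0], [0, 0, 0], [0, 0, 0], [0, 0, 0], [0, 0, 0]])

```text
time: 7.85
position: [0.5415, -0.04, 0.0331]
tool_rot: [2.263, 2.179, 0.0]
ft_force: [0.3, -0.4, -1.5]
grip_width: 0.518
grip_force: 25.0
```

send_rows(xyz=[[0, 0, 0], [0, 0, 0], [0, 0, 0], [0, 0, 0], [0, 0, -5], [0, 0, -25], [0, 0, -55], [0, 0, -90], [0, 0, -125], [0, 0, -150]], dr=[[0, 0, 0], [0, 0, 0], [0, 0, 0], [0, 0, 0], [0, 0, 0], [0, 0, 0], [0, 0, 0], [0, 0, 0], [0, 0, 0], [0, 0, 0]], jaw=66)

```text
time: 8.68
position: [0.5424, -0.0404, 0.1868]
tool_rot: [2.262, 2.177, 0.005]
ft_force: [0.3, 0.0, -0.5]
grip_width: 0.758
grip_force: 0.0
```

```bash
python3 - <<'E'
from h import *
st,im=snap("w5"); print(st["position"],st["qd"].round(3))
cm=cam("wrist",st); u=proj(cm,[.541,-.0427,.03]).astype(int); print(u)
g=cv2.cvtColor(im,cv2.COLOR_BGR2GRAY); print(g[u[1]-60:u[1]+40:2,u[0]]); print(g[u[1],u[0]-45:u[0]+45:2])
print(move(st,[.625,-.243-.02,.13],np.radians(-2.2)))
E
```

```text
[ 0.54240495 -0.04036581  0.18675576] [-0.065 -0.272  0.014 -0.337  0.165  0.568 -0.132]
[319 192]
[161 162 161 161 151  66  61  62  31  30  34  68  71  69  70  70  70  69
  66 130 160 158 156 152 137  69  66  67  71  83  93 129 147 149 141 102
 144 102  95  66  64  46  46  39  19  21  21  25  34  63]
[160 160 159 160 159 160 160 119  64  65  65  67 105 150 151 155 152 145
  72  65  78  88  93  92  85  72  60 124 153 150 151 152 136  71  68  65
  65  74 157 160 160 160 160 160 160]
(array([-219.3,   90.9,   56.9]), array([ 0.0037, -0.0007, -0.0001]))
```

send_rows(xyz=[[-20, 8, 0], [-50, 20, 5], [-84, 35, 15], [-120, 50, 27], [-154, 64, 39], [-184, 76, 48], [-205, 85, 54], [-216, 90, 57], [-219, 91, 57], [-219, 91, 57]], dr=[[0, 0, 0], [0, 0, 0], [0, 0, 0], [0, 0, 0], [0, 0, 0], [0, 0, 0], [0, 0, 0], [0, 0, 0], [0, 0, 0], [0, 0, 0]])

```text
time: 9.57
position: [0.624, -0.2624, 0.126]
tool_rot: [-2.264, -2.178, 0.0]
ft_force: [0.1, 0.3, -0.5]
grip_width: 0.761
grip_force: 0.0
```

```bash
python3 - <<'E'
from h import *
st,im=snap("w6"); print(st["position"],st["qd"].round(3))
cm=cam("wrist",st); p=proj(cm,[.625,-.243,.016]); print(p)
g=cv2.cvtColor(im,cv2.COLOR_BGR2GRAY); u=p.astype(int)
for t in(None,100,115): print(ring(im,cm,p,.016,35,t))
c=cv2.resize(im[u[1]-50:u[1]+50,u[0]-70:u[0]+70],None,fx=4,fy=4,interpolation=cv2.INTER_CUBIC); print(u-[70,50]); cv2.imwrite("pics/w6c.png",c)
E
```

```text
[ 0.6239503  -0.26242613  0.12602167] [-0.032 -0.03  -0.017  0.015 -0.004  0.003 -0.006]
[321.36983901 182.89889523]
(array([328.6, 209.8]), array([14.5, 80.6]), 123.0, array([ 0.63072449, -0.2689088 ,  0.016     ]))
(array([321. , 179.7]), array([21.7, 24.7]), 100, array([ 0.6248011 , -0.24004315,  0.016     ]))
(array([326.9, 209.8]), array([14.8, 74.4]), 115, array([ 0.629146  , -0.26886365,  0.016     ]))
[251 132]
```

View pics/w6c.png

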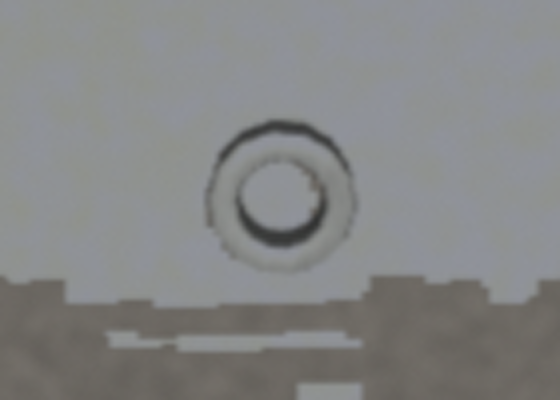

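Slim collar top centre is at image (321.75,182.4), which is world ≈ (0.6253, −0.2426). I'll descend and grip.

send_rows(xyz=[[8, 0.5, 20], [15, 0.5, 42], [19, 0.5, 64], [19, 0.5, 82], [19, 0.5, 94], [19, 0.5, 101], [19, 0.5, 105], [19, 0.5, 105], [19, 0.5, 105], [19, 0.5, 105]], dr=[[0, 0, 0], [0, 0, 0], [0, 0, 0], [0, 0, 0], [0, 0, 0], [0, 0, 0], [0, 0, 0], [0, 0, 0], [0, 0, 0], [0, 0, 0]], jaw=52)

```text
time: 10.45
position: [0.6261, -0.2438, 0.0224]
tool_rot: [2.262, 2.177, 0.002]
ft_force: [-0.2, -0.3, 0.1]
grip_width: 0.597
grip_force: 0.0
```

send_rows(xyz=[[0, 0, 0], [0, 0, 0], [0, 0, 0], [0, 0, 0], [0, 0, 0], [0, 0, 0], [0, 0, 0], [0, 0, -20], [0, 0, -50], [0, 0, -85]], dr=[[0, 0, 0], [0, 0, 0], [0, 0, 0], [0, 0, 0], [0, 0, 0], [0, 0, 0], [0, 0, 0], [0, 0, 0], [0, 0, 0], [0, 0, 0]], jaw=20)

```text
time: 11.28
position: [0.6234, -0.2425, 0.1044]
tool_rot: [-2.26, -2.176, 0.004]
ft_force: [-0.4, 0.3, -0.3]
grip_width: 0.378
grip_force: 25.0
```

```bash
python3 - <<'E'
from h import *
st=get_state(); print(st["position"],st["qd"].round(3),st["grip_width"]*87)
print(move(st,[.541,-.0427,.13],np.radians(-2.2)))
E
```

```text
[ 0.62343721 -0.24246426  0.10436852] [-0.13  -0.439  0.189 -0.366  0.256  0.704 -0.177] 32.859468904367624
(array([196.5, -90.1, -24.9]), array([-0.0052, -0.0011,  0.0004]))
```

send_rows(xyz=[[15, -8, -10], [40, -22, -22], [70, -38, -32], [102, -56, -40], [130, -72, -40], [150, -84, -40], [162, -91, -40], [167, -93, -40], [167, -93, -40], [167, -93, -40]], dr=[[0, 0, 0], [0, 0, 0], [0, 0, 0], [0, 0, 0], [0, 0, 0], [0, 0, 0], [0, 0, 0], [0, 0, 0], [0, 0, 0], [0, 0, 0]])

```text
time: 12.12
position: [0.539, -0.0737, 0.1461]
tool_rot: [2.263, 2.178, -0.0]
ft_force: [0.3, 0.2, -0.4]
grip_width: 0.383
grip_force: 25.0
```

```bash
python3 - <<'E'
from h import *
st,im=snap("w7"); cm=cam("wrist",st); print(st["position"],st["qd"].round(3))
g=cv2.cvtColor(im,cv2.COLOR_BGR2GRAY)
K,_,_=cm; H=np.array(calibration("wrist")["hand_eye"])
def pt(p): q=K@(H[:3,:3].T@(np.array(p)-H[:3,3])); return (q[:2]/q[2]).round(1)
for e in(0,-.003):
  for zt in(.006,.022): print(e,zt,[pt((e+dx,dy,zt)) for dx,dy in((.017,0),(.010,0),(-.010,0),(0,.017),(0,-.017))])
for z in(.01,.026,.03,.042):
  print(z,[proj(cm,[.541+a,-.0427+b,z]).round(1) for a,b in((0,0),(.023,0),(-.023,0),(0,.023),(0,-.023))])
print("tip",proj(cm,[.541,-.0427,.054]))
print(move(st,[.541,-.0427,.085],np.radians(-2.2)))
c=cv2.resize(im[90:290,240:400],None,fx=3,fy=3,interpolation=cv2.INTER_CUBIC); cv2.imwrite("pics/w7c.png",c)
E
```

```text
[ 0.53900337 -0.0736997   0.14611186] [ 0.017  0.012  0.014 -0.013  0.003  0.    -0.   ]
0 0.006 [array([321.7, 232.6]), array([321.6, 243.9]), array([321.6, 274.7]), array([351. , 259.6]), array([292.3, 259.6])]
0 0.022 [array([321.5, 221.9]), array([321.5, 232.4]), array([321.4, 261.1]), array([348.4, 247. ]), array([294.6, 247. ])]
-0.003 0.006 [array([321.6, 237.5]), array([321.6, 248.7]), array([321.6, 279.1]), array([350.8, 264.2]), array([292.4, 264.2])]
-0.003 0.022 [array([321.5, 226.5]), array([321.5, 236.9]), array([321.4, 265.2]), array([348.2, 251.3]), array([294.7, 251.3])]
0.01 [array([321.7, 164.6]), array([345.3, 163.7]), array([298.1, 165.5]), array([320.8, 140.6]), array([322.5, 187.5])]
0.026 [array([321.8, 167.9]), array([346.8, 166.9]), array([296.8, 168.8]), array([320.8, 142.6]), array([322.7, 191.9])]
0.03 [array([321.8, 168.7]), array([347.2, 167.8]), array([296.5, 169.7]), array([320.8, 143.1]), array([322.7, 193.1])]
0.042 [array([321.9, 171.5]), array([348.4, 170.5]), array([295.4, 172.5]), array([320.9, 144.7]), array([322.8, 196.8])]
tip [321.992242   174.51824643]
(array([31.1,  0.8, 61.1]), array([0.0006, 0.0006, 0.0001]))
```

View pics/w7c.png

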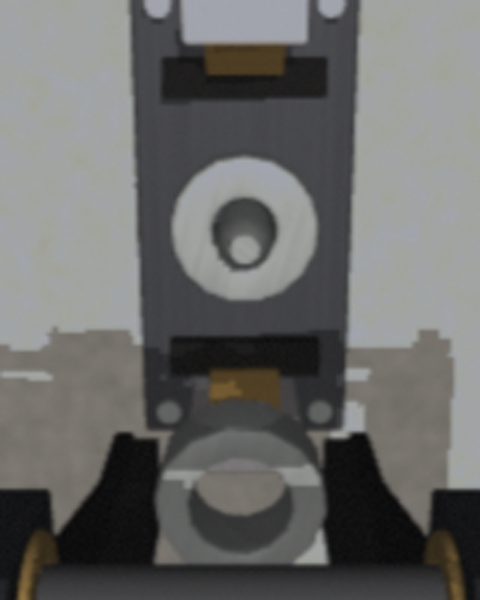

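The wide collar is home (top 49 px wide, 50 predicted at z=26 mm, post through it). The slim collar sits centred in the jaws and the post tip is at (321.3,173). I'll thread it on now.

send_rows(xyz=[[10, 0.3, 12], [22, 0.6, 28], [30, 0.8, 42], [31.5, 0.8, 50], [31.5, 0.8, 55], [31.5, 0.8, 58], [31.5, 0.8, 64], [31.5, 0.8, 72], [31.5, 0.8, 80], [31.5, 0.8, 84]], dr=[[0, 0, 0], [0, 0, 0], [0, 0, 0], [0, 0, 0], [0, 0, 0], [0, 0, 0], [0, 0, 0], [0, 0, 0], [0, 0, 0], [0, 0, 0]])

```text
time: 13.0
position: [0.5402, -0.0418, 0.061]
tool_rot: [-2.263, -2.178, 0.001]
ft_force: [0.3, 0.4, -0.1]
grip_width: 0.383
grip_force: 25.0
```

```bash
python3 - <<'E'
from h import *
st=get_state(); print(st["position"],st["ft_force"].round(1),st["qd"].round(3))
E
```

```text
[ 0.54018306 -0.04178871  0.06096458] [ 0.3  0.4 -0.1] [ 0.02   0.063 -0.019  0.03  -0.044 -0.08   0.033]
```

send_rows(xyz=[[0, 0.3, 2], [0, 0.3, 4], [0, 0.3, 6], [0, 0.3, 8], [0, 0.3, 10], [0, 0.3, 11], [0, 0.3, 12], [0, 0.3, 12.5], [0, 0.3, 12.5], [0, 0.3, 12.5]], dr=[[0, 0, 0], [0, 0, 0], [0, 0, 0], [0, 0, 0], [0, 0, 0], [0, 0, 0], [0, 0, 0], [0, 0, 0], [0, 0, 0], [0, 0, 0]])

```text
time: 13.83
position: [0.5411, -0.0415, 0.0496]
tool_rot: [2.263, 2.179, 0.0]
ft_force: [0.4, 0.3, -0.4]
grip_width: 0.383
grip_force: 25.0
```

send_rows(xyz=[[0, 0, 0.8], [0, 0, 0.8], [0, 0, 0.8], [0, 0, 0.8], [0, 0, -2], [0, 0, -20], [0, 0, -50], [0, 0, -85], [0, 0, -115], [0, 0, -130]], dr=[[0, 0, 0], [0, 0, 0], [0, 0, 0], [0, 0, 0], [0, 0, 0], [0, 0, 0], [0, 0, 0], [0, 0, 0], [0, 0, 0], [0, 0, 0]], jaw=56)

```text
time: 14.67
position: [0.5429, -0.0419, 0.184]
tool_rot: [2.261, 2.176, 0.008]
ft_force: [0.1, 0.0, 0.3]
grip_width: 0.648
grip_force: 0.0
```

```bash
python3 - <<'E'
from h import *
st,im=snap("w8"); cm=cam("wrist",st); print(st["position"],st["qd"].round(3))
for z,r in((.026,.023),(.042,.017)):
  print(z,[proj(cm,[.541+a,-.0415+b,z]).round(1) for a,b in((0,0),(r,0),(-r,0),(0,r),(0,-r))])
u=proj(cm,[.541,-.0415,.042]).astype(int); g=cv2.cvtColor(im,cv2.COLOR_BGR2GRAY)
print(u,list(g[u[1],u[0]-40:u[0]+40])); print(list(g[u[1]-40:u[1]+60,u[0]]))
print(move(st,[.452,-.311-.03,.24],np.radians(-2.2)))
S,D=cam("scene"),cam("side")
a=get_image("scene")[:,:,::-1]; b=get_image("side")[:,:,::-1]
cv2.imwrite("pics/sg.png",np.hstack([cv2.resize(a[190:245,205:260],(400,400),interpolation=cv2.INTER_CUBIC),cv2.resize(b[135:190,350:405],(400,400),interpolation=cv2.INTER_CUBIC)]))
E
```

```text
[ 0.54285285 -0.04191157  0.18396471] [-0.041 -0.151  0.004 -0.175  0.1    0.318 -0.078]
0.026 [array([318.2, 189.3]), array([339.6, 188.5]), array([296.9, 190.1]), array([317.3, 168.3]), array([319.1, 209.5])]
0.042 [array([318.2, 193.5]), array([334.8, 192.8]), array([301.7, 194.1]), array([317.5, 177.3]), array([318.9, 209.1])]
[318 193] [np.uint8(161), np.uint8(161), np.uint8(161), np.uint8(161), np.uint8(161), np.uint8(162), np.uint8(161), np.uint8(161), np.uint8(157), np.uint8(121), np.uint8(72), np.uint8(66), np.uint8(67), np.uint8(66), np.uint8(64), np.uint8(66), np.uint8(66), np.uint8(68), np.uint8(70), np.uint8(95), np.uint8(132), np.uint8(148), np.uint8(148), np.uint8(133), np.uint8(135), np.uint8(149), np.uint8(154), np.uint8(153), np.uint8(148), np.uint8(127), np.uint8(87), np.uint8(56), np.uint8(58), np.uint8(65), np.uint8(76), np.uint8(82), np.uint8(92), np.uint8(104), np.uint8(117), np.uint8(125), np.uint8(123), np.uint8(117), np.uint8(107), np.uint8(96), np.uint8(87), np.uint8(78), np.uint8(68), np.uint8(60), np.uint8(59), np.uint8(94), np.uint8(132), np.uint8(147), 
[... 1216 characters left out ...]
90), np.uint8(68), np.uint8(65), np.uint8(66), np.uint8(63), np.uint8(47), np.uint8(46), np.uint8(45), np.uint8(45), np.uint8(43), np.uint8(34), np.uint8(17), np.uint8(17), np.uint8(20), np.uint8(21), np.uint8(22), np.uint8(20), np.uint8(21), np.uint8(21), np.uint8(27), np.uint8(39), np.uint8(56), np.uint8(63), np.uint8(63), np.uint8(65), np.uint8(64), np.uint8(64), np.uint8(65), np.uint8(64), np.uint8(66), np.uint8(65), np.uint8(63), np.uint8(63), np.uint8(65), np.uint8(80), np.uint8(106), np.uint8(116), np.uint8(118), np.uint8(117), np.uint8(116), np.uint8(116), np.uint8(116), np.uint8(116), np.uint8(116), np.uint8(117)]
(array([-302.3,  -78.9,  -56.8]), array([ 0.0059, -0.001 , -0.0001]))
```

The slim collar measures 33 px, as predicted at its home height. Next is the guard.

send_rows(xyz=[[-18, -5, -10], [-52, -14, -25], [-90, -24, -40], [-128, -34, -52], [-166, -44, -57], [-204, -54, -57], [-240, -63, -57], [-270, -71, -57], [-292, -77, -57], [-302, -79, -57]], dr=[[0, 0, 0], [0, 0, 0], [0, 0, 0], [0, 0, 0], [0, 0, 0], [0, 0, 0], [0, 0, 0], [0, 0, 0], [0, 0, 0], [0, 0, 0]], jaw=40)

```text
time: 15.65
position: [0.4475, -0.3438, 0.2352]
tool_rot: [-2.268, -2.171, 0.004]
ft_force: [-0.4, -0.0, 0.8]
grip_width: 0.458
grip_force: 0.0
```

```bash
python3 - <<'E'
from h import *
st,im=snap("g1"); cm=cam("wrist",st); print(st["position"],st["qd"].round(3))
p=proj(cm,[.452,-.311,.06]); print(p)
g=cv2.GaussianBlur(cv2.cvtColor(im,cv2.COLOR_BGR2GRAY),(3,3),0); u,v=p.astype(int)
w=g[max(v-90,0):min(v+90,235),u-110:u+110]; off=np.array([u-110,max(v-90,0)])
print(np.histogram(w,bins=range(0,256,10))[0])
lab=cv2.kmeans(w.reshape(-1,1).astype(np.float32),6,None,(3,30,.5),3,cv2.KMEANS_PP_CENTERS)
L=lab[1].reshape(w.shape); print(lab[2].ravel())
for k in range(6):
  n,cc,s,c=cv2.connectedComponentsWithStats((L==k).astype(np.uint8))
  for i in range(1,n):
    if s[i,4]>150:
      r=cv2.minAreaRect(np.argwhere(cc==i)[:,::-1].astype(np.float32)); print(int(lab[2][k,0]),s[i,4],(np.array(r[0])+off).round(1),np.round(r[1],1),round(r[2],1))
E
```

```text
[ 0.44751881 -0.34377182  0.23523888] [ 0.175  0.143  0.028 -0.108 -0.141  0.035  0.253]
[324.00913369 156.2279001 ]
[    0     0     6    10   136    95   157   162   269  1763  5875  1152
   339   378 26454   384     0     0     0     0     0     0     0     0
     0]
[148.4771    95.36098   46.788002 107.258575  73.524826 128.85754 ]
148 26745 [323.5 150. ] [219. 168.] 0.0
95 1912 [325.2 154.1] [76.4 45. ] 61.6
95 346 [326.7 159.2] [39.5  9.5] 61.9
46 230 [370.5 230.5] [41.  7.] -0.0
107 6538 [292. 170.] [156. 128.] 0.0
73 374 [325.7 158.7] [46.5 17.4] 61.7
128 520 [299.4 193.4] [131.5 134.5] 59.9
```

```bash
cat >> h.py <<'E'
def rects(im,cm,p,rs,zs,amin=150,K=6,vmax=235):
    g=cv2.GaussianBlur(cv2.cvtColor(im,cv2.COLOR_BGR2GRAY),(3,3),0); u,v=map(int,p); x0,y0=max(u-rs,0),max(v-rs,0)
    w=g[y0:min(v+rs,vmax),x0:u+rs]
    _,L,C=cv2.kmeans(w.reshape(-1,1).astype(np.float32),K,None,(3,30,.5),3,cv2.KMEANS_PP_CENTERS); L=L.reshape(w.shape)
    for k in range(K):
        n,cc,s,_=cv2.connectedComponentsWithStats((L==k).astype(np.uint8))
        for i in range(1,n):
            if s[i,4]>amin and s[i,4]<.5*w.size:
                r=cv2.minAreaRect(np.argwhere(cc==i)[:,::-1].astype(np.float32)+0.); b=cv2.boxPoints(r)+[x0,y0]
                for z in zs:
                    q=np.array([plane(cm,x,z) for x in b]); e=[q[1]-q[0],q[2]-q[1]]; l=[np.linalg.norm(x) for x in e]; d=e[int(np.argmax(l))]
                    print(int(C[k,0]),s[i,4],np.round(np.mean(b,0),1),"z",z,"c",q.mean(0)[:2].round(4),"size",np.round(l,3),"long",round(np.degrees(np.arctan2(d[1],d[0]))%180,1))
E
python3 - <<'E'
from h import *
st,im=load("g1"); cm=cam("wrist",st)
rects(im,cm,(325,157),75,(.08,.052))
st=get_state(); print(st["position"],st["qd"].round(3))
E
```

```text
128 464 [324.5 159.8] z 0.08 c [ 0.4525 -0.3147] size [0.11  0.126] long 165.5
128 464 [324.5 159.8] z 0.052 c [ 0.4526 -0.3198] size [0.12  0.138] long 165.5
95 1927 [325.2 154.1] z 0.08 c [ 0.4536 -0.307 ] size [0.045 0.078] long 117.4
95 1927 [325.2 154.1] z 0.052 c [ 0.4539 -0.3114] size [0.049 0.085] long 117.4
95 355 [327.  159.2] z 0.08 c [ 0.455  -0.3114] size [0.01  0.042] long 117.2
95 355 [327.  159.2] z 0.052 c [ 0.4554 -0.3162] size [0.011 0.045] long 117.2
107 4719 [310.  168.5] z 0.08 c [ 0.4365 -0.3244] size [0.133 0.117] long 83.3
107 4719 [310.  168.5] z 0.052 c [ 0.4352 -0.3304] size [0.146 0.128] long 83.3
72 352 [325.8 158.8] z 0.08 c [ 0.4539 -0.311 ] size [0.017 0.048] long 116.4
72 352 [325.8 158.8] z 0.052 c [ 0.4542 -0.3158] size [0.019 0.052] long 116.4
[ 0.44775806 -0.34404238  0.23533128] [-0.044 -0.026 -0.044  0.013  0.004  0.014 -0.075]
```

```bash
python3 - <<'E'
from h import *
st=get_state(); print(move(st,[.4540,-.3114,.14],np.radians(27.3)))
E
```

```text
(array([33. ,  5.1, 95.3]), array([-0.003 ,  0.0008, -0.5205]))
```

send_rows(xyz=[[6, 1, 12], [14, 2, 28], [22, 3, 46], [28, 4, 64], [32, 5, 80], [33, 5, 90], [33, 5, 95], [33, 5, 95], [33, 5, 95], [33, 5, 95]], dr=[[0, 0, -0.1], [0, 0, -0.22], [0, 0, -0.34], [0, 0, -0.44], [0, 0, -0.52], [0, 0, -0.52], [0, 0, -0.52], [0, 0, -0.52], [0, 0, -0.52], [0, 0, -0.52]], grip_force=50)

```text
time: 16.53
position: [0.4574, -0.3081, 0.1425]
tool_rot: [1.628, 2.685, 0.0]
ft_force: [-0.5, -0.4, 0.0]
grip_width: 0.457
grip_force: 0.0
```

```bash
python3 - <<'E'
from h import *
st,im=snap("g2"); cm=cam("wrist",st); print(st["position"],st["qd"].round(3))
p=proj(cm,[.454,-.3114,.06]); print(p)
rects(im,cm,p,95,(.08,.052),300)
print(move(st,[.454,-.3114,.075],np.radians(27.3)))
g=cv2.cvtColor(im,cv2.COLOR_BGR2GRAY); print(*g[100:236:2,int(p[0])]); print(*g[int(p[1])-5,230:410:3])
E
```

```text
[ 0.45735087 -0.30806623  0.14246878] [ 0.003 -0.005  0.001 -0.003 -0.001 -0.     0.006]
[315.36370532 215.77165975]
63 1963 [316.5 211. ] z 0.08 c [ 0.45   -0.3011] size [0.037 0.042] long 27.5
63 1963 [316.5 211. ] z 0.052 c [ 0.4544 -0.3103] size [0.042 0.048] long 27.5
111 3257 [255.5 195. ] z 0.08 c [ 0.4044 -0.3116] size [0.061 0.05 ] long 111.6
111 3257 [255.5 195. ] z 0.052 c [ 0.4027 -0.3221] size [0.069 0.057] long 111.6
111 1055 [357.8 209.3] z 0.08 c [ 0.477  -0.2856] size [0.04  0.018] long 117.8
111 1055 [357.8 209.3] z 0.052 c [ 0.485  -0.2927] size [0.045 0.021] long 117.8
96 2247 [316.5 190.5] z 0.08 c [ 0.4431 -0.2879] size [0.043 0.067] long 119.1
96 2247 [316.5 190.5] z 0.052 c [ 0.4466 -0.2952] size [0.049 0.076] long 119.1
44 379 [317.  160.5] z 0.08 c [ 0.4325 -0.2665] size [0.038 0.005] long 27.5
44 379 [317.  160.5] z 0.052 c [ 0.4346 -0.271 ] size [0.044 0.006] long 27.5
(array([-1.3, -4.6, 67.5]), array([0.0009, 0.0013, 0.0042]))
154 155 154 155 154 155 155 154 155 154 154 154 154 155 154 154 154 154 155 155 154 155 155 140 101 104 102 101 75 40 40 40 48 93 100 99 99 99 99 99 98 98 98 96 66 39 41 43 49 82 91 95 95 86 62 62 62 68 92 86 63 60 62 61 61 64 79 76
113 113 113 110 108 108 108 109 114 113 112 109 110 110 111 108 106 110 112 92 92 94 93 92 92 63 50 62 63 62 62 52 59 63 62 62 62 62 64 111 110 112 111 113 113 110 113 150 156 156 154 154 154 155 155 154 154 154 155 154
```

```bash
python3 - <<'E'
from h import *
st,im=load("g2"); cm=cam("wrist",st)
a=np.radians(117.4); l=np.array([np.cos(a),np.sin(a)]); s=np.array([np.sin(a),-np.cos(a)])
g=cv2.cvtColor(im,cv2.COLOR_BGR2GRAY)
for c in(308,316,324):
  print(c,*g[142:204,c])
for row,z,d in((147,.004,.05),(165,.052,.042),(188,.052,.023),(198.5,.08,.023)):
  q=plane(cm,(316,row),z)[:2]; print(row,"along",((q-st["position"][:2])@l-d).round(4))
# lateral: plate edges rows 168..185, ridge top row 203-215
for r in(170,176,182,200,204,230): print(r,*g[r,285:350])
E
```

```text
308 154 154 154 153 139 89 101 102 102 103 102 102 100 95 68 44 42 40 40 41 40 40 51 79 94 99 99 99 99 99 98 98 98 98 98 99 98 98 97 98 97 98 98 98 96 98 97 93 82 58 51 49 46 45 43 46 57 62 65 64 67 66
316 154 154 154 153 140 96 102 102 103 103 103 102 101 97 78 47 39 40 41 40 39 39 47 75 92 99 100 100 99 99 98 98 99 99 99 99 99 98 98 98 98 98 98 98 97 91 65 42 40 40 40 41 42 43 49 65 80 86 91 95 96 95
324 154 154 154 154 140 96 102 102 103 103 103 103 102 98 81 47 39 40 42 41 41 40 47 69 91 99 100 100 100 99 99 99 99 99 99 99 98 98 98 99 98 98 98 98 99 96 94 82 64 57 48 45 43 42 41 39 44 47 48 49 48 49
147 along -0.0019
165 along -0.0023
188 along -0.0027
198.5 along -0.0031
170 111 99 87 93 97 99 98 98 98 98 98 97 98 99 98 98 99 99 100 100 99 98 99 99 100 99 98 98 99 98 99 99 100 99 99 100 99 99 100 100 100 100 100 100 100 100 99 100 100 100 100 99 100 100 100 100 100 101 100 101 100 93 110 140 152
176 111 111 97 93 97 98 97 98 98 98 97 98 97 98 98 98 98 99 99 98 98 98 98 98 98 98 99 97 98 99 99 99 99 98 99 98 99 99 99 99 99 98 99 99 99 99 99 99 99 99 99 99 100 99 100 100 99 99 100 100 97 94 129 152 155
182 111 110 96 93 96 98 97 97 97 98 97 98 97 98 97 98 98 97 97 97 98 97 97 97 98 98 98 99 98 97 98 98 99 98 98 98 97 99 97 98 98 98 98 98 98 99 99 99 98 98 99 99 99 99 99 99 98 98 100 99 94 94 129 152 154
200 114 112 91 77 76 67 66 68 80 76 67 66 68 80 86 76 68 67 64 64 64 62 58 65 76 84 89 91 91 92 91 91 91 87 84 83 82 70 56 48 47 56 63 63 63 63 63 63 62 63 63 63 63 64 62 62 63 62 62 62 67 96 112 112 111
204 111 110 88 63 62 63 63 63 63 63 64 64 63 64 62 63 63 64 64 65 64 62 58 66 77 83 87 90 93 94 95 91 91 94 88 75 62 60 54 49 50 59 64 63 63 62 62 62 63 63 63 63 62 61 62 63 63 62 63 61 74 102 114 113 111
230 116 114 93 66 62 61 61 62 62 62 62 63 62 62 63 62 62 62 61 62 61 54 50 53 58 60 61 61 61 61 64 79 91 91 79 64 61 56 51 48 56 62 63 62 62 61 62 62 62 61 61 62 61 62 62 62 62 61 63 92 109 111 112 109 108
```

send_rows(xyz=[[-1.5, -2, 8], [-2.8, -4.2, 20], [-2.8, -4.2, 34], [-2.8, -4.2, 48], [-2.8, -4.2, 58], [-2.8, -4.2, 65], [-2.8, -4.2, 68], [-2.8, -4.2, 68], [-2.8, -4.2, 68], [-2.8, -4.2, 68]], dr=[[0, 0, 0], [0, 0, 0], [0, 0, 0], [0, 0, 0], [0, 0, 0], [0, 0, 0], [0, 0, 0], [0, 0, 0], [0, 0, 0], [0, 0, 0]])

```text
time: 17.42
position: [0.4549, -0.3123, 0.0742]
tool_rot: [1.626, 2.686, 0.0]
ft_force: [0.7, 0.8, 0.0]
grip_width: 0.463
grip_force: 0.0
```

send_rows(xyz=[[0, 0, 0], [0, 0, 0], [0, 0, 0], [0, 0, 0], [0, 0, 0], [0, 0, 0], [0, 0, 0], [0, 0, 0], [0, 0, 0], [0, 0, 0]], dr=[[0, 0, 0], [0, 0, 0], [0, 0, 0], [0, 0, 0], [0, 0, 0], [0, 0, 0], [0, 0, 0], [0, 0, 0], [0, 0, 0], [0, 0, 0]], jaw=5, grip_force=45)

```text
time: 18.25
position: [0.4545, -0.3118, 0.0735]
tool_rot: [-1.627, -2.688, -0.0]
ft_force: [-0.1, 1.5, -0.0]
grip_width: 0.158
grip_force: 44.9
```

```bash
python3 - <<'E'
from h import *
st,im=snap("g3"); cm=cam("wrist",st); print(st["position"],st["tool_rot"],st["ft_force"],st["grip_width"]*87)
g=cv2.cvtColor(im,cv2.COLOR_BGR2GRAY)
K,_,_=cm; H=np.array(calibration("wrist")["hand_eye"]); zt=st["position"][2]
def pt(p): q=K@(H[:3,:3].T@(np.array(p)-H[:3,3])); return (q[:2]/q[2]).round(1)
for n,x,z in(("flange",.05,.004),("flbot",.05,0),("plate",.042,.052),("ridgebase",.023,.052),("ridgetop",.023,.08)): print(n,pt((x,0,zt-z)),pt((x,.025,zt-z)),pt((x,-.025,zt-z)))
for c in(290,320,350): print(c,*g[140:225,c])
E
```

```text
[ 0.45448655 -0.31177479  0.07354267] [-1.62682993e+00 -2.68752421e+00 -3.98106410e-04] [-0.06431553  1.52974435 -0.03393918] 13.70277428565463
flange [321.  156.7] [355.  156.6] [287.  156.7]
flbot [321.  155.8] [354.3 155.8] [287.6 155.8]
plate [321.3 183.3] [363.9 183.3] [278.7 183.3]
ridgebase [321.2 213.7] [362.4 213.7] [280.  213.7]
ridgetop [321.5 232.6] [370.  232.6] [272.9 232.6]
290 150 150 150 150 150 151 150 150 150 150 150 150 151 150 146 122 72 94 97 96 97 97 97 97 96 97 95 87 55 41 39 39 38 41 39 39 40 40 40 40 39 38 45 67 82 91 92 93 93 94 92 94 93 93 93 93 92 92 94 93 92 93 92 93 93 92 93 92 92 91 92 91 92 92 92 91 89 77 64 61 61 61 62 60 61
320 151 151 151 151 151 151 151 151 151 150 151 151 151 151 149 135 85 96 100 99 98 98 98 98 98 97 98 91 66 42 40 39 39 39 38 39 40 38 38 37 38 38 45 66 82 91 94 94 94 93 94 93 94 93 94 94 93 93 93 93 94 93 93 93 93 93 93 87 68 62 62 61 61 60 57 39 33 34 35 35 34 36 35 35 35
350 151 151 150 151 150 150 150 151 151 150 150 150 151 150 150 139 100 90 98 101 99 100 99 99 98 98 97 91 66 44 40 39 39 41 40 39 40 39 40 38 38 37 46 66 85 92 95 94 95 95 95 95 94 94 94 94 94 95 94 94 95 94 94 94 94 94 93 93 86 66 61 61 61 60 61 61 60 60 61 61 60 60 60 60 60
```

The guard is held with no measurable offset. I'll lift it, carry it over the block and rotate it back.

send_rows(xyz=[[0, 0, -6], [0, 0, -16], [3, 3, -30], [10, 10, -45], [20, 20, -60], [33, 33, -72], [48, 48, -80], [64, 64, -80], [80, 80, -80], [95, 95, -80]], dr=[[0, 0, 0], [0, 0, 0], [0, 0, 0.02], [0, 0, 0.06], [0, 0, 0.1], [0, 0, 0.15], [0, 0, 0.2], [0, 0, 0.25], [0, 0, 0.3], [0, 0, 0.35]])

```text
time: 19.13
position: [0.4949, -0.1828, 0.1546]
tool_rot: [2.073, 2.36, 0.002]
ft_force: [0.5, -0.9, -2.5]
grip_width: 0.157
grip_force: 44.9
```

```bash
python3 - <<'E'
from h import *
st=get_state(); print(st["position"],st["ft_force"].round(2),st["grip_width"]*87)
print(move(st,[.541,-.0418,.155],np.radians(-2.2)))
E
```

```text
[ 0.49489054 -0.18279122  0.15464895] [ 0.49 -0.86 -2.47] 13.676425698905696
(array([133.9,  63.9,  -0.3]), array([ 0.0013, -0.0002,  0.1677]))
```

send_rows(xyz=[[16, 8, 0], [36, 17, 0], [58, 28, 0], [80, 38, 0], [100, 48, 0], [116, 56, 0], [128, 61, 0], [133, 64, 0], [134, 64, 0], [134, 64, 0]], dr=[[0, 0, 0.04], [0, 0, 0.08], [0, 0, 0.12], [0, 0, 0.16], [0, 0, 0.167], [0, 0, 0.167], [0, 0, 0.167], [0, 0, 0.167], [0, 0, 0.167], [0, 0, 0.167]])

```text
time: 19.97
position: [0.5401, -0.0434, 0.1537]
tool_rot: [2.26, 2.181, -0.001]
ft_force: [1.1, 0.2, -1.7]
grip_width: 0.157
grip_force: 44.9
```

```bash
python3 - <<'E'
from h import *
st,im=snap("g4"); cm=cam("wrist",st); print(st["position"],st["qd"].round(3))
a=np.radians(-2.2); bx=np.array([np.cos(a),np.sin(a),0]); by=np.array([-np.sin(a),np.cos(a),0]); c=np.array([.541,-.0418,0])
B=lambda x,y,z:proj(cm,c+bx*x+by*y+[0,0,z]).round(1)
for n,y,z in(("plate edge",.075,.01),("house back",.073,.045),("house front",.054,.045)): print(n,[B(x,y,z) for x in(-.035,-.017,0,.017,.035)])
K,_,_=cm; H=np.array(calibration("wrist")["hand_eye"])
def pt(p): q=K@(H[:3,:3].T@(np.array(p)-H[:3,3])); return (q[:2]/q[2]).round(1)
for n,x,z in(("flange",.05,.0695),("plate",.042,.0215)): print(n,pt((x,0,z)),pt((x,.025,z)),pt((x,-.025,z)))
g=cv2.cvtColor(im,cv2.COLOR_BGR2GRAY)
for cc in(295,310,320,330,345): print(cc,*g[105:200,cc])
for r in(120,130,136,142,190): print(r,*g[r,275:370])
print(move(st,[.541,-.0418,.155],np.radians(-2.2)))
E
```

```text
[ 0.54010762 -0.04336162  0.15372967] [ 0.014 -0.002  0.016  0.007  0.003 -0.002  0.004]
plate edge [array([285.2, 115.6]), array([304.1, 115.6]), array([322. , 115.7]), array([339.9, 115.7]), array([358.9, 115.8])]
house back [array([280.5, 119.1]), array([302. , 119.2]), array([322.3, 119.3]), array([342.6, 119.3]), array([364.1, 119.4])]
house front [array([281.4, 142.1]), array([302.4, 142.2]), array([322.2, 142.2]), array([342. , 142.3]), array([363. , 142.3])]
flange [321.2 156. ] [355.2 156. ] [287.2 156.1]
plate [321.6 182.6] [364.2 182.6] [278.9 182.6]
295 157 157 156 157 157 157 156 157 157 149 115 68 65 69 70 80 117 153 157 157 158 157 157 156 138 72 67 68 69 69 68 69 69 68 68 70 65 59 53 53 54 52 54 54 55 53 53 52 54 56 57 70 100 102 102 102 102 103 102 101 102 101 93 59 44 42 40 43 42 42 41 41 42 40 42 41 39 41 59 84 93 97 98 98 98 98 97 97 98 98 99 98 98 97 98
310 158 158 158 157 157 157 156 157 157 148 115 68 67 84 117 154 158 158 158 157 158 158 158 158 158 158 158 157 157 157 158 158 158 158 157 153 133 81 59 57 55 53 52 47 26 22 27 29 30 42 63 70 100 103 103 102 102
[... 2133 characters left out ...]
55 156 156 156 156 157
142 156 156 157 157 156 156 156 156 157 155 137 96 66 66 66 68 67 67 67 67 59 43 28 27 26 23 21 27 42 52 53 52 51 55 72 81 80 79 77 77 77 78 78 79 79 78 80 81 82 83 83 82 82 83 83 82 82 83 81 69 55 52 52 52 53 43 31 25 27 26 28 33 52 65 68 67 65 65 65 65 64 79 128 153 157 156 156 156 156 156 156 156 156 156 155
190 156 156 153 127 93 91 97 99 98 99 98 99 99 99 99 98 98 98 98 98 98 97 97 98 98 98 97 98 98 99 97 98 97 98 98 98 97 97 98 98 98 97 97 97 97 98 98 98 97 97 98 97 97 98 97 97 97 97 98 98 97 97 97 97 97 98 97 97 97 96 96 97 97 96 96 97 97 97 96 97 97 97 96 97 96 91 87 127 155 157 157 157 156 157 157
(array([ 1.6,  0.8, -1.3]), array([-0.0001,  0.0007,  0.0028]))
```

The block's plate edge sits at row 115, its housing front at row 141 and the guard flange at row 156. Guard and block agree to about 2 mm, which I'll correct while descending to just above the bolts.

send_rows(xyz=[[1, 0.5, 0], [2, 1, 2], [2, 1, 6], [2, 1, 12], [2, 1, 19], [2, 1, 26], [2, 1, 32], [2, 1, 36], [2, 1, 38], [2, 1, 38]], dr=[[0, 0, 0.001], [0, 0, 0.003], [0, 0, 0.003], [0, 0, 0.003], [0, 0, 0.003], [0, 0, 0.003], [0, 0, 0.003], [0, 0, 0.003], [0, 0, 0.003], [0, 0, 0.003]])

```text
time: 20.85
position: [0.5411, -0.0405, 0.1149]
tool_rot: [-2.263, -2.178, 0.001]
ft_force: [0.4, 0.2, -2.2]
grip_width: 0.157
grip_force: 44.9
```

send_rows(xyz=[[0, 0, 0], [0, 0, 0], [0, 0, 0], [0, 0, 0], [0, 0, 0], [0, 0, 0], [0, 0, 0], [0, 0, 0], [0, 0, 0], [0, 0, 0]], dr=[[0, 0, 0], [0, 0, 0], [0, 0, 0], [0, 0, 0], [0, 0, 0], [0, 0, 0], [0, 0, 0], [0, 0, 0], [0, 0, 0], [0, 0, 0]])

```text
time: 21.68
position: [0.5414, -0.0405, 0.1156]
tool_rot: [-2.263, -2.179, -0.0]
ft_force: [0.4, 0.7, -1.6]
grip_width: 0.158
grip_force: 44.9
```

```bash
python3 - <<'E'
from h import *
st,im=snap("g5"); cm=cam("wrist",st); print(st["position"],st["tool_rot"],st["ft_force"].round(2),st["torque"].round(2))
a=np.radians(-2.2); by=np.array([-np.sin(a),np.cos(a),0]); c=np.array([.541,-.0413,0])
for n,y,z in(("plate edge",.075,.01),("house back",.073,.045),("house front",.054,.045)): print(n,proj(cm,c+by*y+[0,0,z]).round(1), proj(cm,c+by*y+[-.017,0,z]).round(1),proj(cm,c+by*y+[.017,0,z]).round(1))
g=cv2.cvtColor(im,cv2.COLOR_BGR2GRAY)
for cc in(312,330): print(cc,*g[95:190,cc])
for r in(120,190): print(r,*g[r,275:370])
E
```

```text
[ 0.54141147 -0.0405056   0.11556684] [-2.26329988e+00 -2.17876609e+00 -1.32992123e-04] [ 0.42  0.66 -1.55] [-0.1   0.1  -0.03]
plate edge [320.6 120. ] [300.1 120.8] [341.2 119.2]
house back [320.7 124.8] [297.  125.8] [344.5 123.9]
house front [320.7 151.5] [297.6 152.4] [343.8 150.6]
312 157 156 156 157 156 156 157 155 156 156 155 156 156 156 157 157 157 157 157 157 156 156 157 155 144 93 62 65 72 77 107 152 157 158 158 157 158 157 158 157 158 158 157 158 157 157 158 158 157 157 158 157 158 157 157 150 118 63 52 58 58 67 100 103 102 102 102 102 101 101 101 101 94 68 46 41 42 41 42 41 41 43 42 43 42 41 41 46 68 87 95 97 97 97 98
330 157 157 156 156 156 156 157 156 156 157 157 157 156 156 157 157 156 157 156 156 155 156 157 155 143 94 63 65 73 79 107 153 158 158 157 158 158 158 157 158 158 158 158 158 158 157 158 158 158 157 158 158 157 158 157 149 116 64 59 60 58 61 89 101 102 103 102 102 100 101 103 100 94 69 44 42 42 42 41 41 41 43 41 43 42 42 42 48 70 87 95 97 97 98 98
120 157 156 157 153 145 128 106 93 92 93 93 92 93 93 93 93 93 93 94 94 93 92 92 93 93 93 94 93 94 93 93 93 93 93 93 93 94 93 93 93 93 94 93 93 94 94 94 93 93 93 94 94 93 93 93 94 94 94 94 94 94 93 93 94 94 94 93 94 95 95 95 94 94 94 94 94 94 94 94 94 94 93 93 96 109 131 148 155 157 157 156 157 156 157 156
190 157 157 153 128 94 90 97 98 98 99 98 98 99 98 98 98 98 97 97 98 98 98 98 99 97 97 98 98 97 99 98 98 97 97 97 98 97 98 97 97 97 98 97 97 97 96 98 98 97 98 97 97 97 98 98 97 97 97 98 97 97 97 97 98 97 97 97 96 97 97 97 96 97 96 97 97 97 96 97 96 96 97 97 96 96 91 86 128 154 156 156 157 157 157 156
```

Everything lines up within about 0.5 mm. I'll press down in stages.

send_rows(xyz=[[-0.4, 0.4, 2], [-0.4, 0.4, 4], [-0.4, 0.4, 6], [-0.4, 0.4, 7.5], [-0.4, 0.4, 9], [-0.4, 0.4, 10], [-0.4, 0.4, 11], [-0.4, 0.4, 12], [-0.4, 0.4, 12], [-0.4, 0.4, 12]], dr=[[0, 0, 0], [0, 0, 0], [0, 0, 0], [0, 0, 0], [0, 0, 0], [0, 0, 0], [0, 0, 0], [0, 0, 0], [0, 0, 0], [0, 0, 0]])

```text
time: 22.57
position: [0.5426, -0.041, 0.1041]
tool_rot: [2.262, 2.178, 0.002]
ft_force: [-0.1, -0.5, 4.8]
grip_width: 0.154
grip_force: 44.9
```

send_rows(xyz=[[0, 0, 1], [0, 0, 2], [0, 0, 3], [0, 0, 4], [0, 0, 5], [0, 0, 6], [0, 0, 7], [0, 0, 8], [0, 0, 8], [0, 0, 8]], dr=[[0, 0, 0], [0, 0, 0], [0, 0, 0], [0, 0, 0], [0, 0, 0], [0, 0, 0], [0, 0, 0], [0, 0, 0], [0, 0, 0], [0, 0, 0]])

```text
time: 23.4
position: [0.5416, -0.0409, 0.0951]
tool_rot: [-2.263, -2.179, 0.001]
ft_force: [1.3, -0.6, -1.8]
grip_width: 0.155
grip_force: 44.9
```

send_rows(xyz=[[0, 0, 1], [0, 0, 2], [0, 0, 3], [0, 0, 4], [0, 0, 5], [0, 0, 6], [0, 0, 7], [0, 0, 8], [0, 0, 8], [0, 0, 8]], dr=[[0, 0, 0], [0, 0, 0], [0, 0, 0], [0, 0, 0], [0, 0, 0], [0, 0, 0], [0, 0, 0], [0, 0, 0], [0, 0, 0], [0, 0, 0]])

```text
time: 24.23
position: [0.5416, -0.0409, 0.0877]
tool_rot: [-2.263, -2.178, 0.0]
ft_force: [-2.2, -0.3, 4.7]
grip_width: 0.157
grip_force: 44.9
```

send_rows(xyz=[[0, 0, 0], [0, 0, 0], [0, 0, 0], [0, 0, 0], [0, 0, 0], [0, 0, 0], [0, 0, 0], [0, 0, 0], [0, 0, 0], [0, 0, 0]], dr=[[0, 0, 0], [0, 0, 0], [0, 0, 0], [0, 0, 0], [0, 0, 0], [0, 0, 0], [0, 0, 0], [0, 0, 0], [0, 0, 0], [0, 0, 0]])

```text
time: 25.07
position: [0.5418, -0.0409, 0.0876]
tool_rot: [2.263, 2.179, 0.0]
ft_force: [-4.3, 0.3, 4.6]
grip_width: 0.161
grip_force: 44.9
```

send_rows(xyz=[[0, 0, 0.2], [0, 0, 0.4], [0, 0, 0.6], [0, 0, 0.8], [0, 0, 1], [0, 0, 1.2], [0, 0, 1.2], [0, 0, 1.2], [0, 0, 1.2], [0, 0, 1.2]], dr=[[0, 0, 0], [0, 0, 0], [0, 0, 0], [0, 0, 0], [0, 0, 0], [0, 0, 0], [0, 0, 0], [0, 0, 0], [0, 0, 0], [0, 0, 0]])

```text
time: 25.9
position: [0.5418, -0.0409, 0.0866]
tool_rot: [-2.263, -2.179, -0.0]
ft_force: [-4.6, 1.1, 6.5]
grip_width: 0.158
grip_force: 44.9
```

```bash
python3 - <<'E'
from h import *
F=[]
for i in range(6):
  st=get_state(); F.append(np.r_[st["ft_force"],st["position"]*1000]); 
  if i in(0,): snap("f1")
  else: get_image("side")
print(np.round(F,1))
st,im=load("f1"); cm=cam("wrist",st); g=cv2.cvtColor(im,cv2.COLOR_BGR2GRAY)
a=np.radians(-2.2); bx=np.array([np.cos(a),np.sin(a),0]);by=np.array([-np.sin(a),np.cos(a),0]); c=np.array([.541,-.0413,0])
for n,y,z in(("plate edge",.075,.01),("house front",.054,.045),("bolt tip top",.046,.027),("flange edge",.05,.0175)): print(n,proj(cm,c+by*y+[0,0,z]).round(1))
K,_,_=cm; H=np.array(calibration("wrist")["hand_eye"])
def pt(p): q=K@(H[:3,:3].T@(np.array(p)-H[:3,3])); return (q[:2]/q[2]).round(1)
for n,x,z in(("flange",.05,.0695),("wall",.042,.0695),("plate",.042,.0215)): print(n,pt((x,0,z)))
for cc in(290,296,320,346): print(cc,*g[120:200,cc])
print(im[150:176:2,320].tolist())
E
```

```text
[[-4.600e+00  1.100e+00  6.500e+00  5.418e+02 -4.090e+01  8.660e+01]
 [-4.500e+00  1.000e-01  6.700e+00  5.418e+02 -4.090e+01  8.660e+01]
 [-4.800e+00  4.000e-01  6.300e+00  5.418e+02 -4.090e+01  8.660e+01]
 [-4.600e+00  4.000e-01  6.800e+00  5.418e+02 -4.090e+01  8.660e+01]
 [-3.800e+00  9.000e-01  6.100e+00  5.418e+02 -4.090e+01  8.660e+01]
 [-4.400e+00  1.000e+00  6.600e+00  5.418e+02 -4.090e+01  8.660e+01]]
plate edge [320.2 121.1]
house front [320.2 157.4]
bolt tip top [320.2 164.6]
flange edge [320.2 156.8]
flange [321.2 156. ]
wall [321.2 166.8]
plate [321.6 182.6]
290 141 92 59 61 65 66 67 67 65 66 67 69 73 82 90 88 78 70 66 64 66 66 66 67 65 65 66 66 66 65 66 64 65 60 40 34 63 97 101 101 100 101 100 100 100 100 99 91 57 42 41 41 41 41 41 41 42 41 40 42 41 40 47 67 83 93 96 97 95 96 96 96 97 96 97 96 96 96 97 95
296 141 91 59 61 66 69 76 106 151 156 154 155 155 155 154 155 155 155 155 155 155 156 155 155 155 155 155 156 155 156 155 155 156 156 155 153 138 92 80 97 101 100 101 100 101 100 99 92 68 44 40 41 40 40 41 41 41 41 41 42 38 37 45 68 83 93 96 96 96 96 97 96 97 97 96 96 96 97 97 97
320 141 91 60 62 68 72 75 100 149 155 155 155 155 155 155 155 155 156 155 154 156 156 155 155 155 155 155 155 155 155 155 155 155 156 155 152 138 93 57 57 60 60 59 59 61 74 97 92 67 45 41 41 42 41 41 42 42 41 41 41 43 41 48 67 85 93 96 96 97 96 97 96 96 96 96 95 95 95 96 95
346 138 74 57 63 68 68 71 80 105 110 112 112 111 111 110 110 109 110 111 110 109 109 108 106 105 103 96 92 90 89 87 87 86 81 69 62 61 87 98 100 101 100 100 99 99 99 99 94 78 46 40 42 40 41 40 41 42 41 42 40 41 41 43 63 86 92 96 95 95 95 95 96 96 96 95 95 95 95 95 95
[[163, 155, 152], [163, 155, 152], [163, 155, 152], [136, 137, 141], [36, 56, 68], [34, 58, 73], [33, 57, 72], [43, 60, 71], [99, 96, 98], [69, 66, 68], [42, 40, 41], [43, 42, 43], [42, 40, 41]]
```

The brown bolt now covers the flange down to its fully-out tip (row 165, 164.6 predicted). Push plus the guard's weight is about 8 N on the pads, roughly 4–5 mm of their travel. I'll hand it in.

```bash
python3 -c "
from bench import *
print(close_job())"
```

```text
the job is handed in; nothing more can be done
None
```

I handed the job in at about 26 s with both collars home on the post and the guard still pressed about 4–5 mm into its 6 mm pads. In the last picture the +y bolt was fully out over its flange; I took the -y bolt to have sprung out too from the guard's height and did not see it.

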